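# Tidy the breakfast box and hold its cover over it

### The job

Sort the stray jam jar and the stray teaspoon into the open wooden box, the jar beside the other jar in the wide compartment and the teaspoon beside the other teaspoon in the narrow one. Then take the box's cover by its handle, carry it over the row of drinking glasses without disturbing the glasses or the jug, and hold it level, centred and square about two centimetres above the box's rim, never touching the box with it. Finish like that, still holding the cover in the air so that the contents can be looked over before closing.

Things in the scene. Friction and masses are not known exactly. Their poses are not given: they have to be found in the camera images.
- box: Open wooden box, fixed, 170 (x) x 200 (y) x 50 mm high; origin: centre of its underside, z up. Floor and walls 5 mm thick. A full-height divider along x at y = -20 to -15 mm leaves two compartments 160 mm long in x: wide (y -15 to +95 mm) for jars, narrow (y -95 to -20 mm) for teaspoons. Yaw up to 17 degrees either way; stands left or right of the glasses, the cover on the other side.
- cover_grip (a point): Centre of the steel bar handle on the box's cover, a loose wooden lid of 190 (x) x 220 (y) mm right way up on the counter, 0.35 kg. Bar along the cover's x, central, 90 x 14 x 14 mm, held by a post near each end; its centre is 45 mm above the cover's lower edge, its underside 20 mm above the top board. Below the board a 12 mm skirt. Fits the box with x along the box's x, either way round.
- jar_mid (a point): Centre (half-way up) of the stray jam jar, upright on the counter: a closed cylinder of 40 mm diameter, 40 mm high, amber glass with a metal lid, about 70 g.
- spoon_mid (a point): Point on the handle at the middle of the stray steel teaspoon lying flat on the counter, 3 mm above its underside. The spoon is 130 mm long along its x; x points to the round bowl (34 mm across, 10 mm high, centred 45 mm along +x); the straight handle is 9 mm wide and 6 mm thick and reaches to 68 mm along -x. About 40 g, balanced close to this point.
- old_jar_mid (a point): Centre of the jar that is already in the wide compartment, same as the stray one, near the box's +x end.
- old_spoon_mid (a point): Middle of the teaspoon that is already in the narrow compartment, same as the stray one, lying along the box's x by the outer wall.
- mat: Fixed flat metal mat, 290 (x) x 85 (y) x 10 mm high, between box and cover, origin at the centre of its underside. The row of glasses stands on it along its x; the glasses' rims are 120 mm above the counter.
- glass0: One of three empty drinking glasses in a row on the mat, 64 mm diameter, 110 mm high, loose, upright; origin at the centre of its underside. Leave alone.
- glass1: One of three empty drinking glasses in a row on the mat, 64 mm diameter, 110 mm high, loose, upright; origin at the centre of its underside. Leave alone.
- glass2: One of three empty drinking glasses in a row on the mat, 64 mm diameter, 110 mm high, loose, upright; origin at the centre of its underside. Leave alone.
- jug: Empty glass jug, 110 mm diameter, 180 mm high, loose, with a handle; stands aside on the left. Origin at the centre of its underside. Leave alone.
Not all that is in view belongs to the job. What is shaped like the part that bears spoon_mid but green or turquoise is not meant.

How it is judged:
On the way, in this order (a step that is already met when the one before it is completed fails the run):
1. the stray jar is in the wide compartment and the stray teaspoon in the narrow one, both let go (x of jar_mid in the frame of box between -0.08 and 0.08 m and y of jar_mid in the frame of box between -0.015 and 0.095 m and z of jar_mid in the frame of box between 0 and 0.05 m and x of spoon_mid in the frame of box between -0.08 and 0.08 m and y of spoon_mid in the frame of box between -0.095 and -0.02 m and z of spoon_mid in the frame of box between 0 and 0.035 m and contact force between each of jar, spoon and the fingers below 0.1 N), for 0.2 s.
2. the cover is carried above the row of glasses (x of cover_grip in the frame of mat between -0.15 and 0.15 m and y of cover_grip in the frame of mat between -0.06 and 0.06 m and height (world z) of cover_grip above 0.165 m), for 0.02 s.
At the end, for the whole second after the job is handed in: Both jars lie in the wide compartment and both teaspoons in the narrow one; the gripper holds the cover still above the box, its lower edge 8 to 35 mm above the rim, centred within 12 mm, square within 0.1 rad, level within 0.08 rad, touching nothing but the gripper (all of step 1 and x of old_jar_mid in the frame of box between -0.08 and 0.08 m and y of old_jar_mid in the frame of box between -0.015 and 0.095 m and z of old_jar_mid in the frame of box between 0 and 0.05 m and x of old_spoon_mid in the frame of box between -0.08 and 0.08 m and y of old_spoon_mid in the frame of box between -0.095 and -0.02 m and z of old_spoon_mid in the frame of box between 0 and 0.035 m and z of cover_grip in the frame of box between 0.103 and 0.13 m and horizontal distance between cover_grip and box below 0.012 m and angle between the x axis of cover_grip and the x axis of box, either way round below 0.1 rad and angle between cover_grip's own z axis and vertical below 0.08 rad and linear speed of cover below 0.02 m/s and contact force between cover and the fingers above 0.5 N and contact force between cover and box below 0.05 N and contact force between cover and jar below 0.05 N and contact force between cover and spoon below 0.05 N); the arm keeps its last pose, push and grip.
It fails at once if a glass or the jug is shifted by more than 15 mm or tipped (distance of any of glass0, glass1, glass2, jug from where it was at the start of the episode above 0.015 m or angle between any of glass0, glass1, glass2, jug's own z axis and vertical above 0.25 rad).
It fails at once if the cover touches the box (contact force between cover and box above 0.3 N).
It also fails if it takes over 67 s, if anything falls off the work surface, if the arm or the gripper's body presses on something with over 40 N, if the wrist force passes 120 N, or if a joint passes its speed limit or range.

### The arm

A 6-joint arm with a two-finger parallel gripper is mounted at the origin on the work surface. World frame = base frame: x ahead of the robot, y to its left, z up, the work surface at z = 0. Lengths are in m, angles in rad, forces in N, time in s.
With the tool pointing down it reaches from about 0.25 to 0.725 m from the base axis. Payload 4 kg.
Tool frame: the origin (TCP) lies on the centre line of the jaws, within the pads' length; the fingertips stand 11 mm ahead of it and the grasp point (between the pads) lies 8 mm behind it (r.tips_ahead is the distance from the TCP to the fingertips, in m); z points along the fingers, x is the direction in which the jaws open and shut, and the axes are right-handed (so a half turn about z gives the same grasp; the last joint's range is limited). The gripper opens to 85 mm and grips with 20 to 120 N. Pads are 22 mm wide; open, the fingers measure 114 mm over their backs; the gripper's body (76 mm by 85 mm) begins 54 mm behind the grasp point. The pads swing forward as they close: fully open they stand 13 mm farther back than shut.
Start: joints at [1.337, 0.241, 0.005, 1.335, 0, 1.571], TCP at [0.116, 0.486, 0.242] pointing down, gripper open.
Joint ranges: [-2.72, 2.72], [-1.05, 1.87], [-1.09, 1.28], [-1.99, 2.15], [-1.42, 1.44], [-3.14, 3.14]. Speed limits (rad/s): [2.79, 2.79, 3.14, 3.14, 3.14, 3.14].

### API

Orientations are given as a unit quaternion [x, y, z, w].
In Python, from plant import r gives the robot as it stands.
- The arm moves only by the tool carry_out, never from a script. Its argument "targets" is text: rows parted by semicolons, each of 5 numbers parted by spaces: the opening, from 0 (shut) to 1 (fully open), then the shift along the tool's x, y, z as a fraction of full scale, then the turn about the tool's z as a fraction of full scale. In form: hand dx dy dz yaw; .... A call has exactly 10 rows; each row is the pose to reach, as a shift and turn from the pose measured when the call began, along the tool's axes at that moment, turning the shorter way round; what a row does not reach only later rows make up. Full scale, the value 1, is 300 mm for a shift and pi rad for a turn. A row lasts 1/8 s, in which the tool goes at most 62.5 mm and 10.7 degrees, less where a joint would pass 70% of its speed; a pose out of reach is approached as far as the arm can. A call with a number of a shift or a turn outside -1 to 1 is refused whole. A call with a gripper value outside its range is refused whole. The fingers move at their own pace and stop on an object; the grip force is fixed at half the most. Time passes only in rows, so rows that repeat a pose let the fingers close, or fill a call up. It gives the time, the measured TCP pose, the force and the opening at its end, in the units of the state.
- r.state(): the state, without advancing time (a new reading comes with each control period).
- r.get_image(name): name is "scene" or "top" or "wrist"; returns a dict with "image" (400x640x3 uint8, red, green, blue), "depth" (400x640 float32, m along the optical axis (not along the pixel's ray), 0 where there is no reading), "fx", "fy", "cx", "cy" (pixels), "distortion" ([k1, k2, p1, p2, k3] as OpenCV has them; the pictures are not rectified), "rvec" (rotation vector, rad) and "tvec" (3), from world to camera coordinates, as OpenCV has them. Camera axes: x right, y down, z forward; pixel columns grow to the right and rows downward; lengths in m; the calibration is good to about 2 mm. A picture is of the moment at which its call begins.
- r.job_done(): hands the job in, once; it reports no verdict.
Trained networks look in a picture, given as the dict that the camera call returned (one of the last four; its "shot" number tells which), for a name from the list of things; names that differ only in an ending like _2 or _b are one class to them, and where a whole thing is asked for, a point or a joint stands for the part that bears it (a point fixed in the world has none). Each returns a list of dicts, best first, with "score" (0 to 1); they miss things now and then, are a little off and sometimes report something else, mostly with a low value. They report only what shows in the picture. A call takes as long as a camera call. They do not tell look-alikes from the thing itself.
- r.recognise(picture, label): "location" ([x, y, z] in m, in the coordinates of the camera as it stood for that picture, good to about 4 mm: the middle of the surface that is visible of it).
- r.pinpoint(picture, label): "location" ([x, y, z] in m, in the coordinates of the camera as it stood for that picture, good to about 4 mm: a listed point, or the origin of a listed thing).
The state is a dict: "time_s": time; "joint_pos": joint angles; "joint_vel": joint speeds; "tau": joint torques, N m; "tcp_pos": TCP position; "orientation": TCP orientation; "wrist_force": force on the tool from outside, world axes, zero at the start; "ft_torque": the same for the moment, N m; "gripper_width": finger opening in m.
Only numpy, scipy, OpenCV 4.12 (cv2) and the standard library are available. Lean on these libraries where they do the work, as an engineer would, in place of code of your own. Each camera call takes 0.05 s, during which the arm holds its last target. There are 200 camera calls.

## Working session

There is one attempt and no reset: what is moved stays moved. The work goes in short steps, Python scripts to look and compute and a tool call to move; the robot and the scene stay as the last step left them, time stands still between calls to the robot, and variables do not carry over. Pictures are saved under pics/ and viewed, about 8 in all and at most 12, crops included, and the job is handed in when it is done.

Besides the shell and the picture viewer there is one more tool, called in YAML: its name, and indented under it one key for each argument. carry_out: Moves the arm, as the interface text tells. Its arguments: {"type":"object","properties":{"targets":{"type":"string"}},"required":["targets"]}

```bash
ls; mkdir -p pics; cat > h.py <<'E'
import numpy as np, cv2
from scipy.spatial.transform import Rotation as R
from plant import r
def w(p,c):
    M=cv2.Rodrigues(np.array(p['rvec'],float))[0]; return M.T@(np.array(c)-np.array(p['tvec']).ravel())
def pix(p,u,v,d=None,z=None):
    K=np.array([[p['fx'],0,p['cx']],[0,p['fy'],p['cy']],[0,0,1]])
    n=cv2.undistortPoints(np.array([[[u,v]]],float),K,np.array(p['distortion'],float)).ravel()
    M=cv2.Rodrigues(np.array(p['rvec'],float))[0]; o=-M.T@np.array(p['tvec']).ravel(); ray=M.T@np.array([n[0],n[1],1])
    if d is None and z is None: d=p['depth'][int(v),int(u)]
    if z is not None: d=(z-o[2])/ray[2]
    return o+ray*d
def cloud(p):
    K=np.array([[p['fx'],0,p['cx']],[0,p['fy'],p['cy']],[0,0,1]])
    vv,uu=np.mgrid[:400,:640]; n=cv2.undistortPoints(np.stack([uu,vv],-1).reshape(-1,1,2).astype(float),K,np.array(p['distortion'],float)).reshape(400,640,2)
    d=p['depth'][...,None]; c=np.concatenate([n*d,d],-1); M=cv2.Rodrigues(np.array(p['rvec'],float))[0]
    X=(c-np.array(p['tvec']).ravel())@M; X[p['depth']==0]=np.nan; return X
def save(p,n): cv2.imwrite('pics/'+n+'.png',p['image'][...,::-1])
E
cat > a.py <<'E'
from h import *
np.set_printoptions(precision=4,suppress=True)
for cam in ['top','scene']:
    p=r.get_image(cam); save(p,cam+'0'); np.save(cam+'.npy',p,allow_pickle=True)
    print(cam)
    for l in ['box','cover_grip','jar_mid','spoon_mid','mat','glass0','jug']:
        print(l,[(np.round(w(p,x['location']),3).tolist(),round(x['score'],2)) for x in r.pinpoint(p,l)][:5])
print(r.state())
E
python3 a.py
```

```text
pics
top
box [([0.58, 0.251, 0.002], 0.78)]
cover_grip [([0.618, -0.216, 0.049], 0.61), ([0.563, 0.178, 0.01], 0.59)]
jar_mid [([0.408, -0.199, 0.02], 0.51), ([0.604, 0.0, 0.009], 0.35)]
spoon_mid [([0.347, 0.101, 0.004], 0.66)]
mat [([0.607, 0.003, -0.002], 0.8)]
glass0 [([0.603, 0.001, 0.007], 0.98), ([0.703, 0.005, 0.011], 0.76), ([0.501, -0.003, 0.014], 0.65)]
jug [([0.512, 0.559, 0.002], 0.65), ([0.412, -0.201, 0.024], 0.57)]
scene
box [([0.584, 0.251, 0.002], 0.67)]
cover_grip [([0.618, -0.219, 0.047], 0.64)]
jar_mid [([0.416, -0.204, 0.016], 0.7)]
spoon_mid [([0.369, 0.363, 0.002], 0.59), ([0.394, 0.232, 0.003], 0.55), ([0.347, 0.098, 0.001], 0.41)]
mat [([0.603, 0.004, 0.001], 0.81), ([0.512, 0.562, 0.001], 0.23)]
glass0 [([0.51, -0.006, 0.011], 0.71), ([0.7, 0.006, 0.008], 0.64), ([0.608, 0.003, 0.006], 0.61)]
jug [([0.512, 0.557, -0.003], 0.64)]
{'time_s': 0.8, 'joint_pos': array([1.337 , 0.2405, 0.005 , 1.3352, 0.    , 1.5708]), 'joint_vel': array([ 0.0004, -0.0001,  0.0011,  0.0012, -0.0011, -0.0013]), 'tau': array([  0.001 , -37.2152,  25.2679,   0.0008,  -0.0001,  -0.    ]), 'tcp_pos': array([0.1158, 0.4864, 0.2424]), 'orientation': array([ 0.7847,  0.6198,  0.    , -0.0001]), 'wrist_force': array([ 0.3726, -0.1126, -0.4309]), 'ft_torque': array([ 0.0535, -0.0492,  0.0112]), 'gripper_width': 0.08503759728626738}
```

View pics/top0.png

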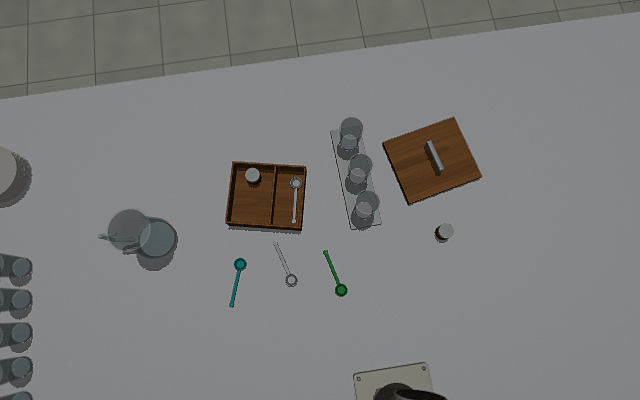

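View pics/scene0.png

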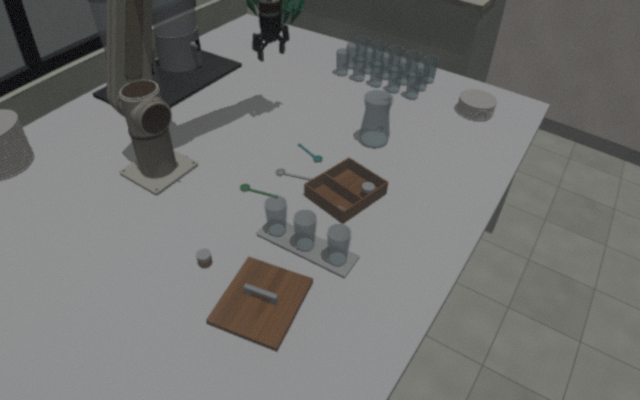

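Top view: the box is at about (266,196) with its narrow side to the right. The steel spoon runs from its bowl at (291,281) to the handle end at (276,243), and the jar is at (445,232). The cover is at (432,160), with the glasses in between. The green and turquoise spoons are decoys.

```bash
cat > b.py <<'E'
from h import *
np.set_printoptions(precision=4,suppress=True)
def rect(P):
    c,s,a=cv2.minAreaRect(P[:,:2].astype(np.float32)*1000); return np.round(c,1),np.round(s,1),round(a,2)
for cam in ['top','scene']:
    p=np.load(cam+'.npy',allow_pickle=True).item(); X=cloud(p); im=p['image'].astype(int)
    brown=(im[...,0]-im[...,2]>25)
    def near(x,y,rad,z0,z1): return (np.hypot(X[...,0]-x,X[...,1]-y)<rad)&(X[...,2]>z0)&(X[...,2]<z1)
    for n,m in [('rim',near(.58,.251,.15,.043,.056)&brown),('cover',near(.618,-.216,.16,.012,.026)&brown),('bar',near(.618,-.216,.06,.035,.06)),('jar',near(.412,-.2,.04,.03,.05))]:
        P=X[m]; print(cam,n,len(P), len(P)>5 and (rect(P),P.mean(0),np.median(P[:,2])))
p=np.load('top.npy',allow_pickle=True).item()
for q in [(291,281),(276,243),(285,265)]: print(pix(p,*q,z=.005), X is not None)
print('floor', [pix(p,*q) for q in [(200,300),(400,300)]])
for n,q in [('rimcorners',[(232,162),(306,166),(303,230),(227,227)])]: print([pix(p,*k,z=.05) for k in q])
E
python3 b.py
```

```text
top rim 635 ((array([579. , 250.7]), array([200.3, 171.8]), 77.35), array([0.5772, 0.2466, 0.0499]), np.float64(0.05007565658756291))
top cover 4841 ((array([ 617.3, -216.8]), array([190.6, 221.1]), 11.93), array([ 0.6145, -0.2152,  0.0188]), np.float64(0.018808533715214765))
top bar 203 ((array([ 617.1, -217. ]), array([89.5, 16.1]), 11.56), array([ 0.6162, -0.2154,  0.0511]), np.float64(0.05214281912795943))
top jar 193 ((array([ 411.1, -205. ]), array([39.2, 37.9]), 26.22), array([ 0.4112, -0.2044,  0.0403]), np.float64(0.04053713073461891))
scene rim 118 ((array([582.9, 245.5]), array([196. , 167.5]), 76.75), array([0.6104, 0.2104, 0.0491]), np.float64(0.049071248860886305))
scene cover 5006 ((array([ 620.8, -217.4]), array([190.2, 220. ]), 12.3), array([ 0.6263, -0.2248,  0.0173]), np.float64(0.01727832275075087))
scene bar 260 ((array([ 621.2, -216.5]), array([89.5, 16.4]), 11.95), array([ 0.6234, -0.2176,  0.0491]), np.float64(0.05048787681578845))
scene jar 149 ((array([ 415.6, -205.2]), array([35.6, 41. ]), 58.17), array([ 0.4168, -0.2066,  0.0379]), np.float64(0.03827560558287575))
[0.3439 0.217  0.005 ] True
[0.4497 0.2436 0.005 ] True
[0.3879 0.2272 0.005 ] True
floor [array([0.3306, 0.4613, 0.0005]), array([ 0.2529, -0.0598,  0.0006])]
[array([0.6793, 0.3299, 0.05  ]), array([0.6383, 0.1334, 0.05  ]), array([0.4673, 0.1657, 0.05  ]), array([0.5045, 0.3611, 0.05  ])]
```

```bash
cat >> h.py <<'E'
def go(x,y,z,deg):
    s=r.state(); Q=R.from_quat(s['orientation']); M=Q.as_matrix()
    d=M.T@(np.array([x,y,z])-s['tcp_pos'])/.3
    a=np.degrees(np.arctan2(M[1,0],M[0,0])); e=(deg-a+90)%180-90
    print('now',np.round(s['tcp_pos'],4),'ang',round(a,1),'t',round(s['time_s'],2),'w',round(s['gripper_width'],4),'cmd',np.round(d,3),'yaw',round(-e/180,3),'tilt',round(np.degrees(np.arccos(-M[2,2])),2))
E
python3 -c "
from h import *
print(r.tips_ahead); go(.375,.228,.21,104.1)"
```

```text
0.011
now [0.1158 0.4864 0.2424] ang 76.6 t 0.8 w 0.085 cmd [-0.638  1.04   0.108] yaw -0.153 tilt 0.01
```

carry_out:
  targets: "1 -0.1 0.15 0.02 -0.03; 1 -0.2 0.32 0.04 -0.06; 1 -0.3 0.48 0.06 -0.09; 1 -0.4 0.65 0.08 -0.12; 1 -0.5 0.82 0.1 -0.153; 1 -0.6 0.95 0.1 -0.153; 1 -0.638 1 0.108 -0.153; 1 -0.638 1 0.108 -0.153; 1 -0.638 1 0.108 -0.153; 1 -0.638 1 0.108 -0.153"

```text
time_s: 2.05
tcp_pos: [0.3628, 0.2315, 0.2101]
orientation: [0.614, 0.789, 0.0, -0.0]
wrist_force: [-0.1, -1.0, -1.1]
gripper_width: 0.0856
```

```bash
cat > c.py <<'E'
from h import *
p=r.get_image('wrist'); save(p,'wrist1'); np.save('wrist1.npy',p,allow_pickle=True)
for x in r.pinpoint(p,'spoon_mid'): print(np.round(w(p,x['location']),4),x['score'])
im=p['image']; X=cloud(p)
m=(X[...,2]>.0035)&(X[...,2]<.02)&(np.hypot(X[...,0]-.39,X[...,1]-.229)<.085)&(im.max(-1).astype(int)-im.min(-1)<40)
n,l,st,_=cv2.connectedComponentsWithStats(m.astype(np.uint8))
for i in np.argsort(-st[1:,4])[:3]+1:
    P=X[l==i]; c,s,a=cv2.minAreaRect((P[:,:2]*1000).astype(np.float32)); print(st[i],np.round(c,1),np.round(s,1),a,np.median(P[:,2]))
go(.388,.228,.05,104.1)
E
python3 c.py
```

```text
[0.3664 0.3587 0.0059] 0.83
[ 0.3487  0.1076 -0.0032] 0.76
[0.3914 0.229  0.0036] 0.6
[ 295  138   36  124 1378] [394.7 236.4] [128.3  32.5] 21.57768440246582 0.005567859135382195
[309 147   4   5   6] [346.4 215.6] [4.2 1.3] 40.693172454833984 0.0039223523423810944
[316 152   5   4   5] [348.4 223.6] [4.7 0.6] 70.21124267578125 0.003750981374078218
now [0.3629 0.2315 0.21  ] ang 104.2 t 2.15 w 0.0857 cmd [-0.032  0.078  0.533] yaw 0.001 tilt 0.01
```

View pics/wrist1.png

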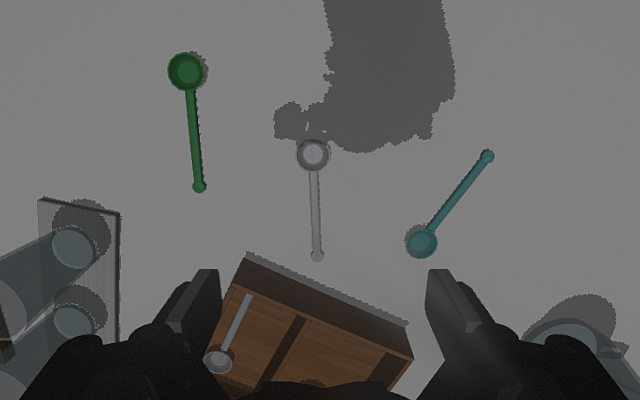

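The wrist view shows the steel spoon from its bowl at (313,155) to the handle end at (317,256). The box is below it.

```bash
cat > d.py <<'E'
from h import *
p=np.load('wrist1.npy',allow_pickle=True).item(); X=cloud(p); im=p['image']
a,b,c=[pix(p,*q,z=.005) for q in [(313,155),(315.5,205),(317,256)]]; print(a,b,c)
m=(X[...,2]>.0035)&(X[...,2]<.02)&(np.hypot(X[...,0]-.39,X[...,1]-.229)<.085)
vv=np.arange(400)[:,None]
P=X[m&(vv>180)&(vv<250)&(abs(np.arange(640)-316)<20)]; f=cv2.fitLine((P[:,:2]).astype(np.float32),cv2.DIST_HUBER,0,.001,.001).ravel(); print(f,np.degrees(np.arctan2(f[1],f[0]))%180,np.median(P[:,2]))
d=f[:2]*np.sign(f[0]); tip=(P[:,:2]@d).max()
Pa=X[m&(abs(np.arange(640)-316)<25)]; s=Pa[:,:2]@d; print('ends',s.min(),s.max()); mid=f[2:]+d*((s.min()+s.max())/2+ -f[2:]@d); print('centre',mid, 'spoon_mid', mid-d*0.003)
E
python3 d.py
```

```text
[0.35085393 0.21928316 0.005     ] [0.39873829 0.23355207 0.005     ] [0.45267222 0.24846474 0.005     ]
[0.9597274  0.28093296 0.40889812 0.23590569] 16.315893 0.005256897766707966
ends 0.38138292342597074 0.5100800902390085
centre [0.39644766 0.23226118] spoon_mid [0.39356848 0.23141838]
```

```bash
python3 -c "
from h import *
go(.3936,.2314,.05,106.2);go(.3936,.2314,.013,106.2)"
```

```text
now [0.3629 0.2315 0.21  ] ang 104.2 t 2.15 w 0.0857 cmd [-0.025  0.099  0.533] yaw -0.011 tilt 0.01
now [0.3629 0.2315 0.21  ] ang 104.2 t 2.15 w 0.0857 cmd [-0.026  0.099  0.657] yaw -0.011 tilt 0.01
```

carry_out:
  targets: "0.4 -0.025 0.099 0.15 -0.011; 0.4 -0.025 0.099 0.3 -0.011; 0.4 -0.025 0.099 0.42 -0.011; 0.4 -0.025 0.099 0.53 -0.011; 0.4 -0.025 0.099 0.6 -0.011; 0.4 -0.025 0.099 0.657 -0.011; 0.4 -0.025 0.099 0.657 -0.011; 0 -0.025 0.099 0.657 -0.011; 0 -0.025 0.099 0.657 -0.011; 0 -0.025 0.099 0.657 -0.011"

```text
time_s: 3.4
tcp_pos: [0.3939, 0.232, 0.0138]
orientation: [0.6, 0.8, 0.001, 0.0]
wrist_force: [-0.8, 0.5, 5.8]
gripper_width: 0.0059
```

carry_out:
  targets: "0 0 0 0 0; 0 0 0 0 0; 0 0 0 0 0; 0 0 0 -0.1 0; 0 0 0 -0.2 0; 0 0 0 -0.3 0; 0 0 0 -0.4 0; 0 0 0 -0.5 0; 0 0 0 -0.5 0; 0 0 0 -0.5 0"

```text
time_s: 4.65
tcp_pos: [0.3932, 0.2315, 0.163]
orientation: [0.6, 0.8, 0.0, -0.0]
wrist_force: [0.4, 0.1, -0.2]
gripper_width: 0.0057
```

```bash
python3 -c "
from h import *
p=r.get_image('wrist'); save(p,'wrist2')
B=np.array([.5805,.2495]); t=np.radians(-12.65); ex=np.array([np.cos(t),np.sin(t)]); ey=np.array([-ex[1],ex[0]])
q=B+ex*0-ey*.046; print(q)
go(*q,.16,77.35); go(*q,.026,77.35)"
```

```text
[0.57042624 0.2046166 ]
now [0.3929 0.2313 0.1626] ang 106.2 t 4.7 w 0.0057 cmd [-0.251  0.543  0.008] yaw 0.16 tilt 0.05
now [0.3929 0.2313 0.1626] ang 106.2 t 4.7 w 0.0057 cmd [-0.251  0.544  0.455] yaw 0.16 tilt 0.05
```

View pics/wrist2.png

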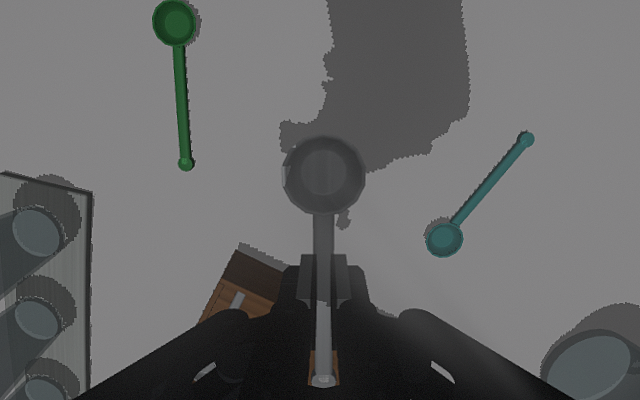

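The spoon is held level, with its bowl at (323,175) and the handle along the centre line.

```bash
cat >> h.py <<'E'
B=np.array([.5805,.2495]); t=np.radians(-12.65); ex=np.array([np.cos(t),np.sin(t)]); ey=np.array([-ex[1],ex[0]])
def bx(P): return np.array([(P[:2]-B)@ex,(P[:2]-B)@ey,P[2]])
def wb(x,y): return B+ex*x+ey*y
E
python3 -c "
from h import *
for n,pp in [('top',[(296,184),(294,221)]),('wrist1',[(219,360),(248,295),(238,318)])]:
    p=np.load(n+'.npy',allow_pickle=True).item()
    for q in pp: print(n,np.round(bx(pix(p,*q,z=.01)),4))
print('divider',[np.round(bx(pix(np.load('top.npy',allow_pickle=True).item(),*q,z=.05)),4) for q in [(275,167),(272,227),(306,166),(302,230),(232,162),(228,226)]])
go(*wb(0,-.044),.162,77.35); go(*wb(0,-.044),.027,77.35)"
```

```text
top [ 0.0401 -0.0747  0.01  ]
top [-0.0637 -0.0781  0.01  ]
wrist1 [ 0.0458 -0.0711  0.01  ]
wrist1 [-0.0517 -0.075   0.01  ]
wrist1 [-0.0193 -0.0734  0.01  ]
divider [array([ 0.073 , -0.0174,  0.05  ]), array([-0.0901, -0.0252,  0.05  ]), array([ 0.0818, -0.1006,  0.05  ]), array([-0.0923, -0.104 ,  0.05  ]), array([0.0788, 0.1001, 0.05  ]), array([-0.0958,  0.0899,  0.05  ])]
now [0.3929 0.2313 0.1626] ang 106.2 t 4.7 w 0.0057 cmd [-0.245  0.546  0.002] yaw 0.16 tilt 0.05
now [0.3929 0.2313 0.1626] ang 106.2 t 4.7 w 0.0057 cmd [-0.245  0.547  0.452] yaw 0.16 tilt 0.05
```

carry_out:
  targets: "0 -0.03 0.07 0 0.03; 0 -0.07 0.16 0 0.06; 0 -0.11 0.26 0 0.1; 0 -0.16 0.36 0 0.13; 0 -0.2 0.45 0 0.16; 0 -0.235 0.52 0 0.16; 0 -0.245 0.546 0 0.16; 0 -0.245 0.546 0 0.16; 0 -0.245 0.546 0 0.16; 0 -0.245 0.546 0 0.16"

```text
time_s: 5.95
tcp_pos: [0.5699, 0.2068, 0.1626]
orientation: [0.78, 0.626, -0.0, -0.0]
wrist_force: [-0.3, -0.2, -0.0]
gripper_width: 0.0061
```

```bash
cat > e.py <<'E'
from h import *
import sys
for cam in ['wrist','top']:
    p=r.get_image(cam); save(p,cam+'3'); np.save(cam+'3.npy',p,allow_pickle=True); X=cloud(p)
    im=p['image'].astype(int)
    m=(X[...,2]>.042)&(X[...,2]<.058)&(im[...,0]-im[...,2]>12)
    P=X[m]; b=np.array([(P[:,:2]-B)@ex,(P[:,:2]-B)@ey]).T
    print(cam,len(P))
    for n,ax,c in [('y-97',1,-.0975),('div',1,-.0175),('y97',1,.0975),('x-82',0,-.0825),('x82',0,.0825)]:
        k=abs(b[:,ax]-c)<.007; k&=abs(b[:,1-ax])<(.075,.09)[ax==0]
        if k.sum()>15:
            s,i=np.polyfit(b[k,1-ax],b[k,ax],1); print(n,k.sum(),'off mm',round((i-c)*1e3,2),'slope deg',round(np.degrees(np.arctan(s)),2),'z',round(np.median(P[k,2]),4), 'span',b[k,1-ax].min().round(3),b[k,1-ax].max().round(3))
go(*wb(0,-.044),.027,77.35)
E
python3 e.py
```

```text
wrist 8341
y-97 1459 off mm 2.87 slope deg -0.22 z 0.0495 span -0.075 0.075
div 1175 off mm 2.54 slope deg 0.3 z 0.0494 span -0.075 0.055
y97 1865 off mm 1.4 slope deg -0.0 z 0.049 span -0.075 0.075
x-82 2102 off mm 0.02 slope deg -0.07 z 0.0495 span -0.09 0.09
x82 1160 off mm -1.44 slope deg 0.14 z 0.0489 span -0.09 0.09
top 252
y97 126 off mm 0.14 slope deg -0.05 z 0.0497 span -0.075 0.074
x-82 76 off mm -2.4 slope deg -0.2 z 0.05 span 0.004 0.09
now [0.5702 0.2068 0.1628] ang 77.5 t 6.05 w 0.0054 cmd [-0.     0.002  0.453] yaw 0.001 tilt 0.04
```

View pics/wrist3.png

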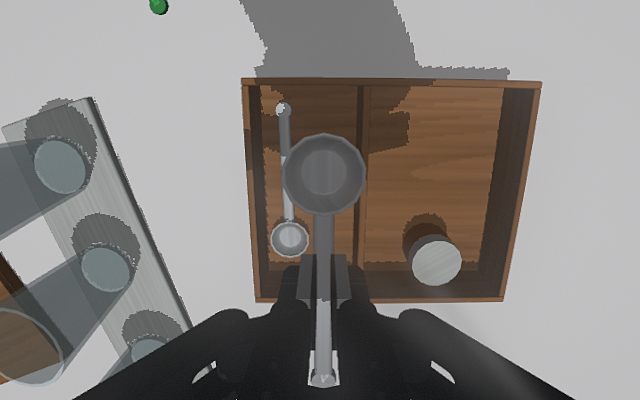

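The wrist view confirms the box yaw, with the edges within 0.3°. It puts the box centre about 2 mm further along its +y. The old spoon is at the left wall and the old jar at (436,262).

```bash
cat >> h.py <<'E'
B=B+ey*.002-ex*.0007
E
python3 -c "
from h import *
print(B,bx(r.state()['tcp_pos'])); go(*wb(0,-.044),.026,77.35)"
```

```text
[0.58025498 0.25160475] [ 5.06437839e-05 -4.59177640e-02  1.62774292e-01]
now [0.5702 0.2068 0.1628] ang 77.5 t 6.05 w 0.0054 cmd [0.006 0.    0.456] yaw 0.001 tilt 0.04
```

carry_out:
  targets: "0 0.006 0 0.1 0; 0 0.006 0 0.2 0; 0 0.006 0 0.3 0; 0 0.006 0 0.38 0; 0 0.006 0 0.43 0; 0 0.006 0 0.456 0; 0 0.006 0 0.456 0; 0 0.006 0 0.456 0; 0.19 0.006 0 0.456 0; 0.19 0.006 0 0.456 0"

```text
time_s: 7.3
tcp_pos: [0.571, 0.2087, 0.0267]
orientation: [0.78, 0.626, 0.0, -0.0]
wrist_force: [-0.3, -0.1, -0.4]
gripper_width: 0.0159
```

carry_out:
  targets: "0.19 0 0 0 0; 0.19 0 0 0 0; 0.19 0 0 0 0; 0.19 0 0 -0.05 0; 0.19 0 0 -0.1 0; 0.19 0 0 -0.2 0; 0.2 0 0 -0.35 0; 0.6 0 0 -0.5 0; 1 0 0 -0.5 0; 1 0 0 -0.5 0"

```text
time_s: 8.55
tcp_pos: [0.571, 0.2086, 0.1776]
orientation: [0.78, 0.626, 0.001, 0.0]
wrist_force: [-0.6, -0.5, -0.6]
gripper_width: 0.0709
```

```bash
python3 -c "
from h import *
p=r.get_image('wrist'); save(p,'wrist4'); np.save('wrist4.npy',p,allow_pickle=True)
for x in r.pinpoint(p,'spoon_mid'): print(np.round(bx(w(p,x['location'])),4),x['score'])
go(.39,-.205,.2,77.35)"
```

```text
[-0.0019 -0.0445  0.0067] 0.76
now [0.5701 0.2083 0.1757] ang 77.5 t 8.65 w 0.0837 cmd [-1.475 -0.287 -0.08 ] yaw 0.001 tilt 0.08
```

View pics/wrist4.png

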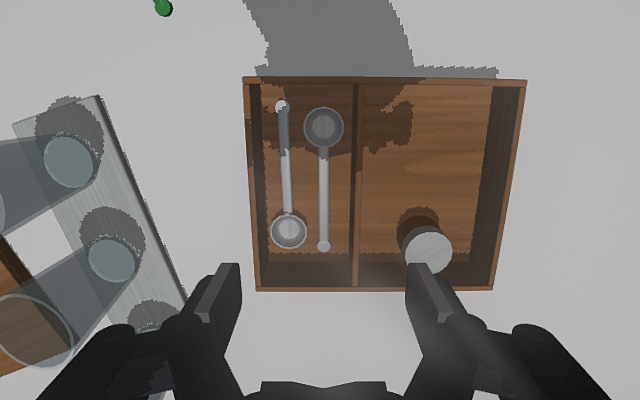

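The teaspoon lies beside the old one, bowl at (323,127) and tip at (323,246). Now the jar.

carry_out:
  targets: "1 -0.1 0 -0.1 0; 1 -0.22 0 -0.15 0; 1 -0.35 -0.03 -0.15 0; 1 -0.5 -0.06 -0.15 0; 1 -0.65 -0.1 -0.15 0; 1 -0.8 -0.1 -0.15 0; 1 -0.95 -0.1 -0.15 0; 1 -1 -0.1 -0.15 0; 1 -1 -0.1 -0.15 0; 1 -1 -0.1 -0.15 0"

```text
time_s: 9.9
tcp_pos: [0.4759, -0.0771, 0.2204]
orientation: [0.78, 0.626, -0.001, -0.001]
wrist_force: [0.9, -0.1, -0.1]
gripper_width: 0.0854
```

```bash
python3 -c "
from h import *
go(.45,-.205,.18,77.35)"
```

```text
now [ 0.4759 -0.0771  0.2204] ang 77.5 t 9.9 w 0.0854 cmd [-0.435  0.008  0.135] yaw 0.001 tilt 0.13
```

carry_out:
  targets: "1 -0.08 0 0 0; 1 -0.18 0 0 0; 1 -0.3 0 0.05 0; 1 -0.4 0 0.1 0; 1 -0.435 0 0.135 0; 1 -0.435 0 0.135 0; 1 -0.435 0 0.135 0; 1 -0.435 0 0.135 0; 1 -0.435 0 0.135 0; 1 -0.435 0 0.135 0"

```text
time_s: 11.15
tcp_pos: [0.4479, -0.2043, 0.1802]
orientation: [0.78, 0.626, -0.001, -0.001]
wrist_force: [1.1, -0.5, 0.5]
gripper_width: 0.0854
```

```bash
python3 -c "
from h import *
p=r.get_image('wrist'); save(p,'wrist5'); X=cloud(p)
for x in r.pinpoint(p,'jar_mid'): print(np.round(w(p,x['location']),4),x['score'])
P=X[(np.hypot(X[...,0]-.413,X[...,1]+.205)<.04)&(X[...,2]>.034)&(X[...,2]<.046)]
c,rad=cv2.minEnclosingCircle((P[:,:2]*1000).astype(np.float32)); print(len(P),c,rad,np.median(P[:,2]),P.mean(0))
go(.413,-.205,.028,77.35)
go(c[0]/1e3,c[1]/1e3,.028,77.35)"
```

```text
[ 0.4175 -0.2022  0.0195] 0.67
2079 (413.6098937988281, -203.6942596435547) 19.823335647583008 0.03966051152639675 [ 0.41303874 -0.20345351  0.03963951]
now [ 0.4477 -0.2044  0.18  ] ang 77.5 t 11.25 w 0.0854 cmd [-0.027 -0.112  0.507] yaw 0.001 tilt 0.12
now [ 0.4477 -0.2044  0.18  ] ang 77.5 t 11.25 w 0.0854 cmd [-0.022 -0.111  0.507] yaw 0.001 tilt 0.12
```

carry_out:
  targets: "1 -0.022 -0.111 0.06 0; 1 -0.022 -0.111 0.18 0; 1 -0.022 -0.111 0.32 0; 1 -0.022 -0.111 0.44 0; 1 -0.022 -0.111 0.51 0; 1 -0.022 -0.111 0.54 0; 1 -0.022 -0.111 0.54 0; 1 -0.022 -0.111 0.54 0; 0 -0.022 -0.111 0.54 0; 0 -0.022 -0.111 0.54 0"

```text
time_s: 12.5
tcp_pos: [0.414, -0.2038, 0.0188]
orientation: [0.78, 0.626, -0.0, -0.0]
wrist_force: [0.6, -0.4, -0.5]
gripper_width: 0.0514
```

carry_out:
  targets: "0 0 0 0 0; 0 0 0 0 0; 0 0 0 0 0; 0 0 0 0 0; 0 0 0 -0.1 0; 0 0 0 -0.25 0; 0 0 0 -0.4 0; 0 0 0 -0.55 0; 0 0 0 -0.68 0; 0 0 0 -0.68 0"

```text
time_s: 13.75
tcp_pos: [0.4158, -0.2046, 0.2256]
orientation: [0.78, 0.626, 0.001, 0.003]
wrist_force: [0.4, 0.5, -1.5]
gripper_width: 0.0385
```

```bash
python3 -c "
from h import *
go(*wb(-.03,.04),.22,77.35)
p=np.load('wrist4.npy',allow_pickle=True).item(); X=cloud(p); b=(X[...,:2]-B)@np.array([ex,ey]).T
P=b[(X[...,2]>.038)&(X[...,2]<.05)&(b[...,1]>0)&(b[...,1]<.085)&(abs(b[...,0])<.075)]; c,rad=cv2.minEnclosingCircle((P*1000).astype(np.float32));print('oldjar',c,rad)"
```

```text
now [ 0.4158 -0.2046  0.2256] ang 77.5 t 13.75 w 0.0385 cmd [1.737 0.108 0.016] yaw 0.001 tilt 0.32
oldjar (52.54293441772461, 42.992027282714844) 20.327848434448242
```

carry_out:
  targets: "0 0.06 0 0 0; 0 0.16 0 0 0; 0 0.28 0.02 0 0; 0 0.42 0.03 0 0; 0 0.56 0.04 0 0; 0 0.7 0.05 0 0; 0 0.84 0.06 0 0; 0 0.95 0.06 0 0; 0 1 0.06 0 0; 0 1 0.06 0 0"

```text
time_s: 15.0
tcp_pos: [0.4975, 0.0847, 0.2239]
orientation: [0.779, 0.627, -0.0, 0.002]
wrist_force: [0.3, -0.0, -0.6]
gripper_width: 0.0386
```

```bash
python3 -c "
from h import *
go(*wb(-.03,.04),.2,77.35)"
```

```text
now [0.4975 0.0847 0.2239] ang 77.6 t 15.0 w 0.0386 cmd [0.737 0.051 0.078] yaw 0.002 tilt 0.26
```

carry_out:
  targets: "0 0.12 0.01 0 0; 0 0.26 0.02 0 0; 0 0.4 0.03 0.02 0; 0 0.54 0.04 0.05 0; 0 0.66 0.05 0.08 0; 0 0.72 0.05 0.08 0; 0 0.737 0.051 0.08 0; 0 0.737 0.051 0.08 0; 0 0.737 0.051 0.08 0; 0 0.737 0.051 0.08 0"

```text
time_s: 16.25
tcp_pos: [0.56, 0.2963, 0.1998]
orientation: [0.78, 0.626, 0.0, 0.002]
wrist_force: [-0.9, 1.0, -0.6]
gripper_width: 0.0388
```

```bash
python3 -c "
from h import *
go(*wb(-.03,.04),.027,77.35)"
```

```text
now [0.56   0.2963 0.1998] ang 77.6 t 16.25 w 0.0388 cmd [ 0.004 -0.004  0.576] yaw 0.001 tilt 0.27
```

carry_out:
  targets: "0 0.003 -0.004 0.08 0; 0 0.003 -0.004 0.2 0; 0 0.003 -0.004 0.33 0; 0 0.003 -0.004 0.44 0; 0 0.003 -0.004 0.52 0; 0 0.003 -0.004 0.56 0; 0 0.003 -0.004 0.578 0; 0 0.003 -0.004 0.578 0; 0 0.003 -0.004 0.578 0; 0.65 0.003 -0.004 0.578 0"

```text
time_s: 17.5
tcp_pos: [0.5602, 0.2972, 0.0274]
orientation: [0.78, 0.626, 0.001, 0.003]
wrist_force: [-0.2, 0.7, 1.0]
gripper_width: 0.0549
```

carry_out:
  targets: "0.65 0 0 0 0; 0.65 0 0 0 0; 0.65 0 0 0 0; 0.65 0 0 -0.05 0; 0.65 0 0 -0.15 0; 0.65 0 0 -0.3 0; 0.65 0 0 -0.45 0; 0.5 0 0 -0.6 0; 0.5 0 0 -0.65 0; 0.5 0 0 -0.65 0"

```text
time_s: 18.75
tcp_pos: [0.5599, 0.298, 0.2241]
orientation: [0.78, 0.626, 0.003, 0.003]
wrist_force: [0.4, -0.3, -0.6]
gripper_width: 0.0426
```

```bash
python3 -c "
from h import *
p=r.get_image('wrist'); save(p,'wrist6'); X=cloud(p); b=(X[...,:2]-B)@np.array([ex,ey]).T
for k in ['jar_mid','spoon_mid']:
  for x in r.pinpoint(p,k): print(k,np.round(bx(w(p,x['location'])),4),x['score'])
go(.619,-.217,.22,101.9)"
```

```text
jar_mid [-0.0298  0.0419  0.0246] 0.7
spoon_mid [-0.0026 -0.0451  0.0074] 0.59
spoon_mid [ 0.1712 -0.2132  0.0102] 0.34
now [0.5584 0.2972 0.2203] ang 77.6 t 18.9 w 0.0435 cmd [-1.63   0.567  0.009] yaw -0.135 tilt 0.27
```

View pics/wrist6.png

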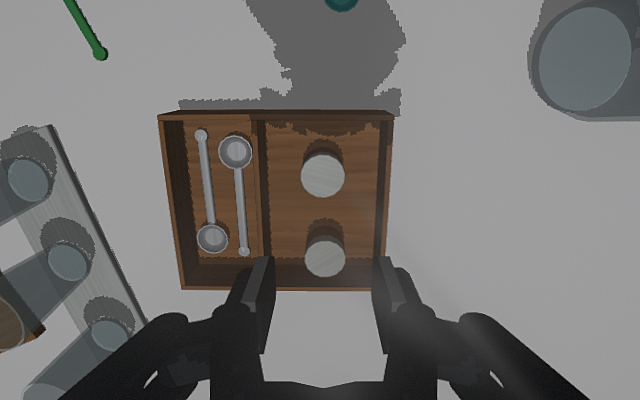

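Both jars and both spoons are in their compartments. Now the cover.

carry_out:
  targets: "0.5 -0.08 0.03 -0.03 0; 0.5 -0.2 0.08 -0.05 -0.03; 0.5 -0.34 0.15 -0.05 -0.06; 0.5 -0.5 0.22 -0.05 -0.09; 0.5 -0.65 0.28 -0.05 -0.12; 0.5 -0.8 0.35 -0.05 -0.135; 0.5 -0.93 0.4 -0.05 -0.135; 0.5 -1 0.45 -0.05 -0.135; 0.5 -1 0.45 -0.05 -0.135; 0.5 -1 0.45 -0.05 -0.135"

```text
time_s: 20.15
tcp_pos: [0.6248, -0.0242, 0.2353]
orientation: [0.63, 0.776, -0.002, 0.001]
wrist_force: [0.7, 0.6, -0.3]
gripper_width: 0.0424
```

```bash
python3 -c "
from h import *
go(.664,-.208,.2,101.9)"
```

```text
now [ 0.6248 -0.0242  0.2353] ang 101.9 t 20.15 w 0.0424 cmd [-0.626  0.002  0.12 ] yaw -0.0 tilt 0.25
```

carry_out:
  targets: "0.5 -0.1 0 0 0; 0.5 -0.22 0 0 0; 0.5 -0.36 0 0.03 0; 0.5 -0.5 0 0.08 0; 0.5 -0.6 0 0.12 0; 0.5 -0.626 0 0.12 0; 0.5 -0.626 0 0.12 0; 0.5 -0.626 0 0.12 0; 0.5 -0.626 0 0.12 0; 0.5 -0.626 0 0.12 0"

```text
time_s: 21.4
tcp_pos: [0.6635, -0.2073, 0.2006]
orientation: [0.63, 0.777, -0.002, 0.001]
wrist_force: [1.0, -0.7, 0.1]
gripper_width: 0.0427
```

```bash
cat > f.py <<'E'
from h import *
p=r.get_image('wrist'); save(p,'wrist7'); X=cloud(p)
for x in r.pinpoint(p,'cover_grip'): print(np.round(w(p,x['location']),4),x['score'])
P=X[(np.hypot(X[...,0]-.619,X[...,1]+.217)<.055)&(X[...,2]>.046)&(X[...,2]<.058)]
c,s,a=cv2.minAreaRect((P[:,:2]*1000).astype(np.float32)); print(len(P),c,s,a,np.median(P[:,2]))
f=cv2.fitLine(P[:,:2].astype(np.float32),cv2.DIST_L2,0,.001,.001).ravel(); print(np.degrees(np.arctan2(f[1],f[0]))%180)
go(c[0]/1e3,c[1]/1e3,.09,101.9);go(c[0]/1e3,c[1]/1e3,.037,101.9)
E
python3 f.py
```

```text
[ 0.6198 -0.2135  0.0434] 0.72
2080 (619.076904296875, -215.27162170410156) (89.07001495361328, 13.888598442077637) 11.647111892700195 0.05132153723923692
11.905712
now [ 0.6634 -0.2077  0.2003] ang 101.9 t 21.5 w 0.0425 cmd [ 0.007 -0.149  0.368] yaw 0.0 tilt 0.25
now [ 0.6634 -0.2077  0.2003] ang 101.9 t 21.5 w 0.0425 cmd [ 0.008 -0.149  0.545] yaw 0.0 tilt 0.25
```

View pics/wrist7.png

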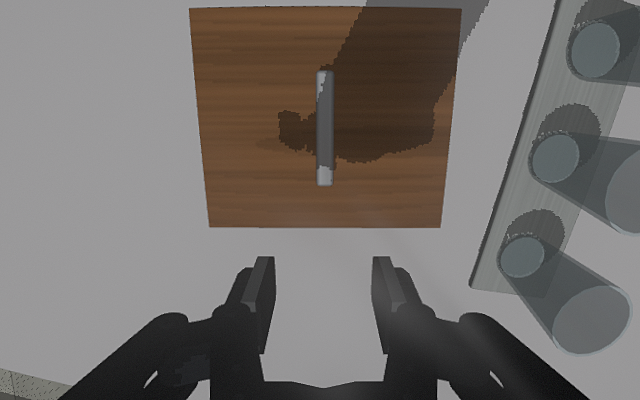

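The bar runs from (325,70) to (325,187), square to the jaws, and its measured size and height match the text.

carry_out:
  targets: "0.5 0.007 -0.06 0.05 0; 0.5 0.007 -0.14 0.15 0; 0.5 0.007 -0.149 0.27 0; 0.5 0.007 -0.149 0.38 0; 0.5 0.007 -0.149 0.47 0; 0.5 0.007 -0.149 0.52 0; 0.5 0.007 -0.149 0.544 0; 0.5 0.007 -0.149 0.544 0; 0.5 0.007 -0.149 0.544 0; 0 0.007 -0.149 0.544 0"

```text
time_s: 22.75
tcp_pos: [0.6197, -0.2158, 0.0383]
orientation: [0.63, 0.777, -0.002, 0.002]
wrist_force: [-0.8, 1.3, 0.5]
gripper_width: 0.0254
```

carry_out:
  targets: "0 0 0 0 0; 0 0 0 0 0; 0 0 0 0 0; 0 0 0 0 0; 0 0 0 0 0; 0 0 0 -0.02 0; 0 0 0 -0.05 0; 0 0 0 -0.1 0; 0 0 0 -0.1 0; 0 0 0 -0.1 0"

```text
time_s: 24.0
tcp_pos: [0.6198, -0.2157, 0.0686]
orientation: [0.63, 0.777, -0.002, 0.002]
wrist_force: [0.6, 0.2, -3.3]
gripper_width: 0.0132
```

```bash
python3 -c "
from h import *
s=r.state();print(s['wrist_force'],s['ft_torque'])
go(.619,-.2155,.215,101.9)"
```

```text
[ 0.58441917  0.21405725 -3.32034198] [ 0.04875637  0.06806031 -0.0161382 ]
now [ 0.6198 -0.2157  0.0686] ang 101.9 t 24.0 w 0.0132 cmd [-0.001 -0.003 -0.488] yaw 0.0 tilt 0.28
```

carry_out:
  targets: "0 0 0 -0.04 0; 0 0 0 -0.1 0; 0 0 0 -0.18 0; 0 0 0 -0.27 0; 0 0 0 -0.36 0; 0 0 0 -0.44 0; 0 0 0 -0.488 0; 0 0 0 -0.488 0; 0 0 0 -0.488 0; 0 0 0 -0.488 0"

```text
time_s: 25.25
tcp_pos: [0.619, -0.2147, 0.2134]
orientation: [0.63, 0.777, -0.002, 0.001]
wrist_force: [0.4, -0.9, -3.6]
gripper_width: 0.0129
```

```bash
python3 -c "
from h import *
go(.6,.02,.215,89)
p=r.get_image('scene'); save(p,'scene8')"
```

```text
now [ 0.619  -0.2147  0.2134] ang 101.9 t 25.25 w 0.0129 cmd [ 0.779  0.099 -0.008] yaw 0.072 tilt 0.25
```

View pics/scene8.png

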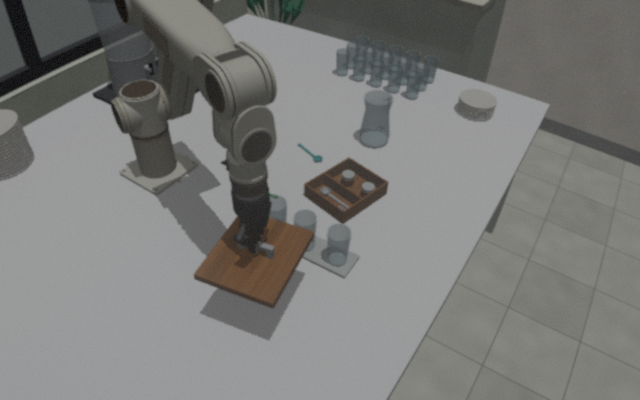

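The cover hangs level from the gripper at about (255,255), and the glasses are undisturbed.

carry_out:
  targets: "0 0.04 0.01 -0.01 0; 0 0.12 0.02 -0.01 0.01; 0 0.22 0.03 -0.01 0.02; 0 0.33 0.045 -0.01 0.03; 0 0.44 0.06 -0.01 0.04; 0 0.55 0.07 -0.01 0.05; 0 0.66 0.085 -0.01 0.06; 0 0.74 0.095 -0.01 0.07; 0 0.779 0.099 -0.01 0.072; 0 0.779 0.099 -0.01 0.072"

```text
time_s: 26.55
tcp_pos: [0.5998, 0.0209, 0.2157]
orientation: [0.713, 0.701, -0.002, 0.001]
wrist_force: [-0.2, -0.6, -2.8]
gripper_width: 0.0127
```

```bash
python3 -c "
from h import *
print(B);go(*B,.19,77.35)"
```

```text
[0.58025498 0.25160475]
now [0.5998 0.0209 0.2157] ang 89.1 t 26.55 w 0.0127 cmd [ 0.768 -0.078  0.083] yaw 0.065 tilt 0.26
```

carry_out:
  targets: "0 0.04 -0.005 0 0; 0 0.12 -0.01 0 0.01; 0 0.22 -0.02 0 0.02; 0 0.33 -0.03 0 0.03; 0 0.44 -0.04 0 0.04; 0 0.55 -0.055 0 0.05; 0 0.65 -0.065 0 0.06; 0 0.73 -0.075 0 0.065; 0 0.768 -0.078 0 0.065; 0 0.768 -0.078 0 0.065"

```text
time_s: 27.8
tcp_pos: [0.5802, 0.2518, 0.2145]
orientation: [0.78, 0.625, -0.002, 0.001]
wrist_force: [1.1, -0.2, -3.3]
gripper_width: 0.0128
```

```bash
cat > g.py <<'E'
from h import *
s=r.state(); print(s['wrist_force'])
go(*B,.109,77.35)
for cam in ['scene','top']:
    p=r.get_image(cam); save(p,cam+'9'); X=cloud(p); im=p['image'].astype(int)
    m=(im[...,0]-im[...,2]>25)&(np.hypot(X[...,0]-B[0],X[...,1]-B[1])<.16)
    z0=s['tcp_pos'][2]+.0067-.027
    P=X[m&(abs(X[...,2]-z0)<.008)]; A=np.c_[P[:,:2],np.ones(len(P))]; k=np.linalg.lstsq(A,P[:,2],rcond=None)[0]
    c,sz,a=cv2.minAreaRect((P[:,:2]*1000).astype(np.float32))
    print(cam,len(P),'c',np.round(c,1),np.round(sz,1),round(a,2),'board z',round(P[:,2].mean(),4),'exp',round(z0,4),'tilt',np.round(k[:2],4),'in box',np.round(bx(np.r_[np.array(c)/1e3,0])*1e3,1))
    for x in r.pinpoint(p,'cover_grip'): print(np.round(w(p,x['location']),4),x['score'])
E
python3 g.py
```

```text
[ 1.10238004 -0.22210152 -3.3380603 ]
now [0.5802 0.2518 0.2145] ang 77.4 t 27.8 w 0.0128 cmd [0.001 0.001 0.352] yaw 0.0 tilt 0.29
scene 2040 c [582.3 248.5] [221.7 188.2] 77.83 board z 0.1934 exp 0.1942 tilt [-0.0016  0.0003] in box [ 2.7 -2.6  0. ]
[0.5762 0.2509 0.2209] 0.9
[0.6445 0.2829 0.0218] 0.59
top 747 c [577.4 250.9] [105.7 279.7] 17.11 board z 0.1943 exp 0.1942 tilt [ 0.     -0.0024] in box [-2.6 -1.3  0. ]
```

carry_out:
  targets: "0 0 0 0.05 0; 0 0 0 0.12 0; 0 0 0 0.19 0; 0 0 0 0.25 0; 0 0 0 0.29 0; 0 0 0 0.32 0; 0 0 0 0.34 0; 0 0 0 0.348 0; 0 0 0 0.348 0; 0 0 0 0.348 0"

```text
time_s: 29.25
tcp_pos: [0.5806, 0.2502, 0.111]
orientation: [0.781, 0.624, -0.001, 0.002]
wrist_force: [-0.8, -1.0, -1.9]
gripper_width: 0.0129
```

carry_out:
  targets: "0 0 0 0 0; 0 0 0 0 0; 0 0 0 0 0; 0 0 0 0 0; 0 0 0 0 0; 0 0 0 0 0; 0 0 0 0 0; 0 0 0 0 0; 0 0 0 0 0; 0 0 0 0 0"

```text
time_s: 30.5
tcp_pos: [0.5806, 0.2502, 0.111]
orientation: [0.781, 0.624, -0.002, 0.002]
wrist_force: [-0.3, 0.4, -2.5]
gripper_width: 0.0126
```

```bash
python3 g.py; python3 -c "
from h import *
go(*B,.11,77.35); print(np.abs(r.state()['joint_vel']).max())"
```

```text
[-0.31445041  0.36024534 -2.51967234]
now [0.5806 0.2502 0.111 ] ang 77.3 t 30.5 w 0.0126 cmd [ 0.004 -0.002  0.007] yaw -0.0 tilt 0.24
scene 1936 c [581.6 248. ] [220.2 190.4] 77.09 board z 0.0898 exp 0.0907 tilt [-0.0001 -0.0008] in box [ 2.1 -3.2  0. ]
top 647 c [577.5 249.7] [113.1 280. ] 14.94 board z 0.0906 exp 0.0907 tilt [ 0.0025 -0.0009] in box [-2.3 -2.4  0. ]
now [0.5806 0.2502 0.111 ] ang 77.3 t 30.7 w 0.0129 cmd [ 0.004 -0.002  0.003] yaw -0.0 tilt 0.25
0.0012304326202833807
```

View pics/scene9.png

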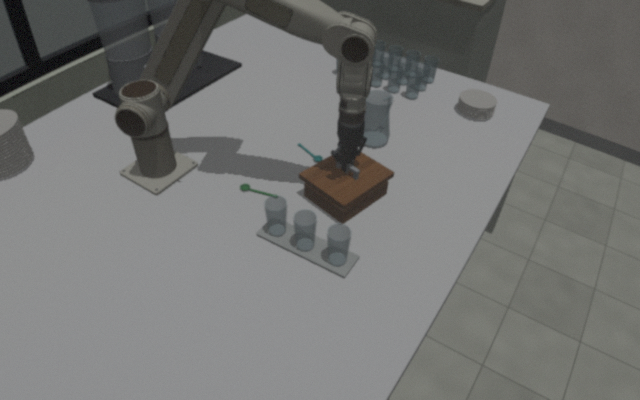

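The cover is level and square above the box, its lower edge about 22 mm over the rim. The glasses and jug look untouched.

```bash
python3 -c "
from h import *
print(r.job_done()); print(r.state()['time_s'])"
```

```text
the job is handed in; nothing more can be done
None
the job is handed in; nothing more can be done
```

The job is handed in at about 31 s of the 67 s allowed, with the gripper still holding the cover above the box; no verdict was reported.

- **Sorting:** I put the steel teaspoon in the narrow compartment, at about (-2, -45) mm in the box frame. The jar went into the wide one at about (-30, 42) mm. A wrist picture showed both beside the ones already there.
- **Carrying the cover:** I took it by its bar and carried it over the glasses with the grip at about 0.22 m. In the last scene picture the glasses and jug looked unmoved; I did not re-measure their positions.
- **Last checks on the cover:**
  - **Height:** the grip was about 0.117 m above the counter, so the lower edge was about 22 mm above the rim.
  - **Level and square:** level within 0.005 rad and square within about 0.5°.
  - **Grip:** the gripper was carrying the cover's weight and the arm was still.

**Disagreements:**
- **Centring:** the cameras differed by a few millimetres on where the cover sat over the box centre. The scene camera gave (2, -3) mm. The top camera gave (-2, -2) mm, but its outline of the cover was the wrong size because the arm was in view. Both are inside the 12 mm limit.
- **Weight reading:** the wrist weight reading varied between 1.9 and 3.6 N, against about 3.4 N expected.

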